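# Sort look-alike battery packs by heft

## Task

The three closed battery packs on the grey mat look the same, but one has no cell inside, one has one cell and one has two: feel by their weight which is which. Lay each one flat, lid up, fully down in its own blue nest: the nest whose lip shows no steel cylinder takes the empty pack, the one with one cylinder the single-cell pack, the one with two cylinders the two-cell pack. Set the packs down without dropping them, let go, and do not disturb the bottle, jar, tape core or carton.

Things in the scene. Friction and masses are not known exactly. Their poses are not given: they have to be found in the camera images.
- pack_a: one of three look-alike closed packs: black housing, white lid, 120 (x) x 58 (y) x 52 mm high, flat sides. Weighs about 0.22 kg with no cell, 0.44 kg with one, 0.66 kg with two (each within 0.02 kg); one pack of each kind, and neither look nor name tells which. Origin: centre of underside; z up through the lid. Starts flat on the mat, lid up, any yaw.
- pack_b: one of three look-alike closed packs: black housing, white lid, 120 (x) x 58 (y) x 52 mm high, flat sides. Weighs about 0.22 kg with no cell, 0.44 kg with one, 0.66 kg with two (each within 0.02 kg); one pack of each kind, and neither look nor name tells which. Origin: centre of underside; z up through the lid. Starts flat on the mat, lid up, any yaw.
- pack_c: one of three look-alike closed packs: black housing, white lid, 120 (x) x 58 (y) x 52 mm high, flat sides. Weighs about 0.22 kg with no cell, 0.44 kg with one, 0.66 kg with two (each within 0.02 kg); one pack of each kind, and neither look nor name tells which. Origin: centre of underside; z up through the lid. Starts flat on the mat, lid up, any yaw.
- nest_empty: fixed blue tray for the pack with no cell; lip on its +x side (34 mm deep, 8 high) bare. Inside 130 (x) x 68 mm (y), floor 4 mm, walls 4 mm thick, tops 18 mm above origin. Origin: centre of the bay's underside, 6 mm above the table; pack lies along x, either way round. The 3 nests stand parallel, 100 mm apart along y, in any order.
- nest_single: fixed blue tray for the pack with one cell; lip on its +x side (34 mm deep, 8 high) with one steel cylinder on it (13 mm thick, 50 long, along y). Inside 130 (x) x 68 mm (y), floor 4 mm, walls 4 mm thick, tops 18 mm above origin. Origin: centre of the bay's underside, 6 mm above the table; pack lies along x, either way round. The 3 nests stand parallel, 100 mm apart along y, in any order.
- nest_double: fixed blue tray for the pack with two cells; lip on its +x side (34 mm deep, 8 high) with two steel cylinders on it (13 mm thick, 50 long, along y). Inside 130 (x) x 68 mm (y), floor 4 mm, walls 4 mm thick, tops 18 mm above origin. Origin: centre of the bay's underside, 6 mm above the table; pack lies along x, either way round. The 3 nests stand parallel, 100 mm apart along y, in any order.
- mat: grey mat fixed on the bench, 300 x 300 mm, 4 mm thick; origin at the centre of its underside. The packs and the jar start on it. The mat and the nests change sides of the bench from run to run.
- bottle: bystander: white upright bottle, 60 mm across, 140 mm high, standing between the mat and the nests; origin at the centre of its underside.
- jar: bystander: small white jar with black lid, 44 mm across, 85 mm high, standing on a corner of the mat; origin at the centre of its underside.
- tape: bystander: cardboard tape core lying flat near the robot, 80 mm across, 48 mm high; origin at the centre of its underside.
- carton: bystander: white carton, 60 x 90 x 70 mm high, at the far edge of the work; origin at the centre of its underside.
Not all that is in view belongs to the job. What is shaped like the pack_a but green is not meant. What is shaped like the pack_b but yellow is not meant.

How it is judged:
By the outcome, as a careful person would: the job done as asked, in the order asked, and still so for the second after the job is handed in, with the robot touching nothing.
It also fails if it takes over 69 s, if anything falls off the work surface, if the arm or the gripper's body presses on something with over 40 N, if the wrist force passes 120 N, or if a joint passes its speed limit or range.

## Robot

A 6-joint arm with a two-finger parallel gripper is mounted at the origin on the work surface. World frame = base frame: x ahead of the robot, y to its left, z up, the work surface at z = 0. Lengths are in m, angles in rad, forces in N, time in s.
With the tool pointing down it reaches from about 0.4 to 0.825 m from the base axis. Payload 7 kg.
Tool frame: the origin (TCP) lies at the very end of the fingers, on their centre line; the grasp point (between the pads) lies 19 mm behind it (arm.grasp_offset is the distance from the TCP to the grasp point, in m); z points along the fingers, y is the line along which they close (so a half turn about z gives the same grasp; the last joint's range is limited). The gripper opens to 88 mm and grips with 3 to 60 N. Pads are 19 mm wide; open, the fingers measure 130 mm over their backs; the gripper's body (78 mm by 193 mm) begins 47 mm behind the grasp point.
Start: joints at [1.518, 0.359, 0.012, 0, -1.224, -0.288], TCP at [0.226, 0.636, 0.227] pointing down, gripper open.
Joint ranges: [-3.07, 3.07], [-1.43, 2.12], [-1.02, 1.25], [-3.03, 1.67], [-3.05, -0], [-3.03, 3.03]. Speed limits (rad/s): [2.39, 2.39, 3.01, 3.14, 3.14, 3.14].

## Interface

Orientations are given as [roll, pitch, yaw] about the fixed x, y, z axes, in that order (R = Rz(yaw) Ry(pitch) Rx(roll)).
In Python, from station import get_state, cams, arm, nets gives the robot as it stands.
- The arm moves only by the shell command python3 -m creep 'ROWS' [FORCE]. ROWS is a JSON object of lists of equal length, an entry for each row: "translation": the shift along the world's x, y, z in mm, a list of three; "spin": the turn about the world's z in rad; "gripper": the opening, from 0 (shut) to 1 (fully open). In form: {"translation": [[dx, dy, dz], ...], "spin": [spin, ...], "gripper": [gripper, ...]}. A call has 1 to 8 rows; each row shifts and turns the commanded pose from where the row before left it; what a row does not reach is not made up. A row lasts 1/10 s, in which the tool goes at most 50 mm and 8.59 degrees, less where a joint would pass 70% of its speed; a pose out of reach is approached as far as the arm can. A call is refused whole if a number of a shift passes 50 or a number of a turn 0.15, either way. A call with a gripper value outside its range is refused whole. The fingers move at their own pace and stop on an object; FORCE is the grip in N (left out, the last holds). Time passes only in rows, so rows that do not move let the fingers close. It gives the time, the measured TCP pose, the force, the opening and the grip force at its end, in the units of the state.
- get_state(): the state, without advancing time (a new reading comes with each control period).
- cams.grab_frame(name): name is "side" or "top" or "wrist"; returns a dict with "img" (480x640x3 uint8, red, green, blue), "mtx" (3x3 intrinsics, pixels), "R" (3x3) and "t" (3): a world point X has camera coordinates R X + t. Camera axes: x right, y down, z forward; pixel columns grow to the right and rows downward; lengths in m; the calibration is good to about 2 mm. A picture is of the moment at which its call begins. There is no depth.
- arm.job_done(): hands the job in; it is judged then, once.
Trained networks look in the newest picture that a camera, given by its name, has taken for a name from the list of things; names that differ only in an ending like _2 or _b are one class to them, and where a whole thing is asked for, a point or a joint stands for the part that bears it (a point fixed in the world has none). Each returns a list of dicts, best first, with "confidence" (0 to 1); they miss things now and then, are a little off and sometimes report something else, mostly with a low value. They report only what shows in the picture. A call takes as long as a camera call. They do not tell look-alikes from the thing itself.
- nets.search_frame(camera, label): "centre" ([x, y, z] in m, in world coordinates, good to about 4 mm: the middle of the surface that is visible of it).
- nets.pinpoint(camera, label): "centre" ([x, y, z] in m, in world coordinates, good to about 4 mm: a listed point, or the origin of a listed thing).
The state is a dict: "t": time; "q": joint angles; "qd": joint speeds; "joint_efforts": joint torques, N m; "eef_pos": TCP position; "ee_rot": TCP orientation; "force": force on the tool from outside, world axes, zero at the start; "moment": the same for the moment, N m; "width": finger opening in m; "gripper_force": force on a finger pad.
Only numpy, scipy, OpenCV 4.12 (cv2) and the standard library are available. Lean on these libraries where they do the work, as an engineer would, in place of code of your own. Each camera call takes 0.05 s, during which the arm holds its last target. There are 200 camera calls.

## Working session

There is one attempt and no reset: what is moved stays moved. The work goes in short steps, Python scripts to look and compute and a shell command to move; the robot and the scene stay as the last step left them, time stands still between calls to the robot, and variables do not carry over. Pictures are saved under pics/ and viewed, at most 10 in all, crops included, and the job is handed in when it is done.

```bash
mkdir -p pics
python3 - <<'E'
from station import get_state,cams,arm,nets
import cv2
s=get_state();print(s)
for c in ["top","side"]:
    f=cams.grab_frame(c);cv2.imwrite(f"pics/{c}0.png",f["img"][:,:,::-1])
    print(c,f["mtx"].tolist(),f["R"].tolist(),f["t"].tolist())
for l in ["pack_a","nest_empty","nest_single","nest_double","mat","bottle","jar","tape","carton"]:
    print(l,[([round(v,3) for v in d["centre"]],round(d["confidence"],2)) for d in nets.pinpoint("top",l)])
E
```

```text
{'t': 0.0, 'q': array([ 1.51808466e+00,  3.59383741e-01,  1.10469658e-02, -3.64543951e-04,
       -1.22412064e+00, -2.88029556e-01]), 'qd': array([ 0.00021581,  0.00094739,  0.00052531,  0.00108866, -0.00013528,
       -0.00076295]), 'joint_efforts': array([ 1.12979040e-03, -5.82721853e+01,  2.93051022e+01,  6.99689895e+00,
        6.87344917e-03, -1.71944484e-04]), 'eef_pos': array([0.22547628, 0.63568954, 0.22561697]), 'ee_rot': array([ 3.13990264e+00, -1.43325022e-04, -3.40865246e-01]), 'force': array([0.54839564, 0.5547346 , 0.42914861]), 'moment': array([-0.00487371,  0.02726562,  0.06147888]), 'gripper_force': 0.0, 'width': 0.08760725606742797}
top [[587.0573731210026, 0.0, 303.047926111029], [0.0, 587.0573731210026, 244.0883826226948], [0.0, 0.0, 1.0]] [[-0.028338747053645724, -0.9994172754958531, 0.019026950777140447], [-0.9988884248268639, 0.027596218133974306, -0.038214702558164775], [0.03766736203049509, -0.020088757680562234, -0.9990883903101444]] [0.08603506192709964, 0.5322104207887649, 1.398433193073036]
side [[451.6568913214785, 0.0, 314.9001807644254], [0.0, 451.6568913214785, 240.26272589501096], [0.0, 0.0, 1.0]] [[0.8470850158725891, -0.5314543488702629, -0.001803039384107537], [-0.3684166882737428, -0.584767391963212, -0.7227144948719038], [0.38303540265299724, 0.6128648891586368, -0.6911443466823903]] [-0.4021499506970398, 0.27913261130175, 0.7621173849265106]
pack_a [([0.489, 0.324, 0.003], 0.95), ([0.483, 0.507, 0.0], 0.95), ([0.648, 0.245, 0.005], 0.89)]
nest_empty [([0.515, -0.34, 0.004], 0.81)]
nest_single [([0.562, -0.143, 0.006], 0.91)]
nest_double [([0.536, -0.239, 0.008], 0.96)]
mat [([0.562, 0.253, -0.001], 0.97), ([0.648, 0.244, 0.005], 0.25)]
bottle [([0.608, 0.001, 0.002], 0.72)]
jar [([0.795, 0.036, -0.003], 0.65), ([0.673, 0.358, 0.004], 0.55)]
tape [([0.443, -0.002, 0.001], 0.86)]
carton [([0.793, 0.033, -0.001], 0.86)]
```

View pics/top0.png

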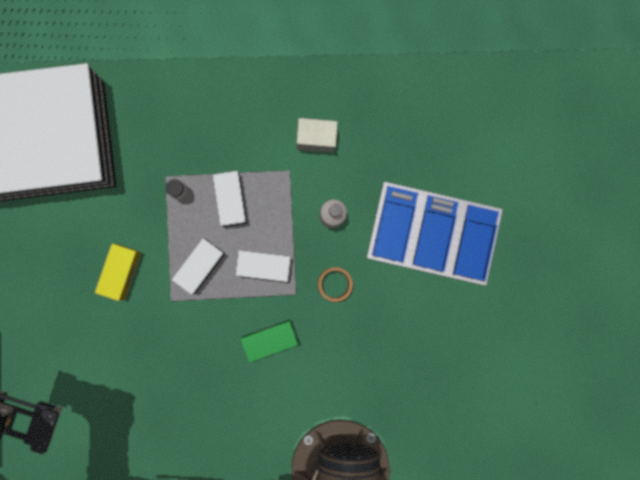

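View pics/side0.png

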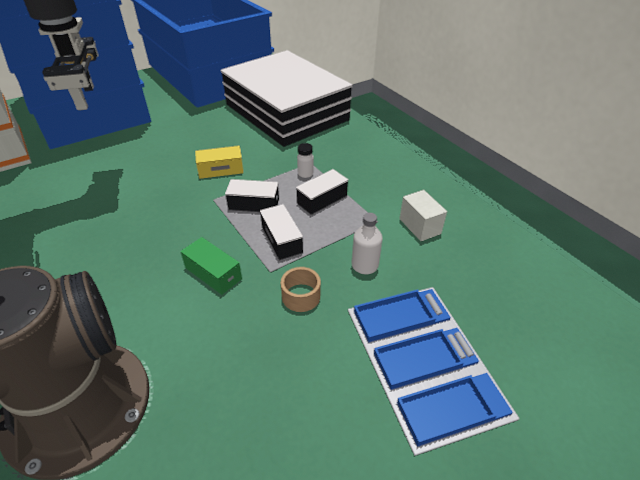

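The top view shows three white-lidded packs on the mat, at pixels (229,198), (198,267) and (264,266). The green block (270,341) and the yellow one (117,272) are look-alikes: they are the wrong colour and off the mat. From left to right the nests show one cylinder (395,225), two (435,234) and none (477,243). Next I'll measure poses and make a confirming crop.

```bash
cat > h.py <<'E'
import numpy as np,cv2
from station import get_state,cams,arm,nets
def back(f,px,z):
    px=np.atleast_2d(px).astype(float);R=np.array(f["R"]);t=np.array(f["t"])
    d=np.c_[px,np.ones(len(px))]@np.linalg.inv(np.array(f["mtx"])).T@R; c=-R.T@t
    return c+d*((z-c[2])/d[:,2])[:,None]
def rects(f,mask,z,amin=300,amax=5000):
    out=[]
    for c in cv2.findContours(mask.astype(np.uint8),cv2.RETR_EXTERNAL,cv2.CHAIN_APPROX_NONE)[0]:
        if not amin<cv2.contourArea(c)<amax: continue
        p=(back(f,c[:,0],z)[:,:2]*1000).astype(np.float32)
        b=cv2.boxPoints(cv2.minAreaRect(p)); e=max((b[1]-b[0],b[2]-b[1]),key=np.linalg.norm)
        w=min(np.linalg.norm(b[1]-b[0]),np.linalg.norm(b[2]-b[1]))
        out.append((c[:,0].mean(0).round().tolist(),b.mean(0).round(1).tolist(),round(float(np.linalg.norm(e)),1),round(float(w),1),round(float(np.arctan(e[1]/e[0])),3)))
    return out
E
python3 - <<'E'
from h import *
f=cams.grab_frame("top");im=f["img"].astype(int)
m=(im.min(2)>150)&(np.ptp(im,axis=2)<30)
for r in rects(f,m,.056):print("white",r)
b=(im[:,:,2]>im[:,:,0]+60)&(im[:,:,2]>im[:,:,1]+40)
for r in rects(f,b,.022):print("blue",r)
c1=cv2.resize(f["img"][160:310,90:310],None,fx=3,fy=3)
c2=cv2.resize(f["img"][170:295,360:510],None,fx=3,fy=3)
o=np.zeros((450,800,3),np.uint8)
o[:,:400]=cv2.resize(c1,(400,273))[:0].shape and 0
o=np.zeros((560,800,3),np.uint8);a=cv2.resize(f["img"][165:305,95:305],(420,280),interpolation=cv2.INTER_CUBIC);d=cv2.resize(f["img"][175:295,365:510],(580,480),interpolation=cv2.INTER_CUBIC)
d=d[:, :]
o=np.vstack([np.hstack([a,np.zeros((280,160,3),np.uint8)]),d[:300]])
cv2.imwrite("pics/crop.png",o[:,:,::-1])
# nest from side
for l in ["nest_empty","nest_single","nest_double","pack_a","bottle","jar"]:
    cams.grab_frame("side") if l=="nest_empty" else 0
    print(l,[([round(v,3) for v in d["centre"]],round(d["confidence"],2)) for d in nets.pinpoint("side",l)])
E
```

```text
white ([262.0, 265.0], [486.0, 167.39999389648438], 121.2, 59.7, 1.421)
white ([197.0, 266.0], [489.3999938964844, 319.3999938964844], 122.2, 59.2, -0.665)
white ([228.0, 198.0], [645.0, 242.39999389648438], 120.3, 59.3, 0.125)
white ([317.0, 132.0], [793.7999877929688, 33.099998474121094], 88.8, 57.8, 1.463)
blue ([476.0, 243.0], [526.5999755859375, -343.29998779296875], 169.8, 77.1, -0.244)
blue ([436.0, 231.0], [551.4000244140625, -246.5], 168.9, 75.7, -0.247)
blue ([395.0, 224.0], [576.7999877929688, -149.89999389648438], 169.6, 75.2, -0.248)
nest_empty [([0.515, -0.339, 0.006], 0.8)]
nest_single [([0.563, -0.144, 0.008], 0.88)]
nest_double [([0.794, 0.032, -0.001], 0.29)]
pack_a [([0.481, 0.508, 0.001], 0.96), ([0.484, 0.168, 0.006], 0.94), ([0.488, 0.321, 0.002], 0.83), ([0.65, 0.243, 0.004], 0.6), ([0.309, 0.159, -0.001], 0.56)]
bottle [([0.605, 0.003, -0.001], 0.59)]
jar [([0.669, 0.362, 0.002], 0.85)]
```

View pics/crop.png

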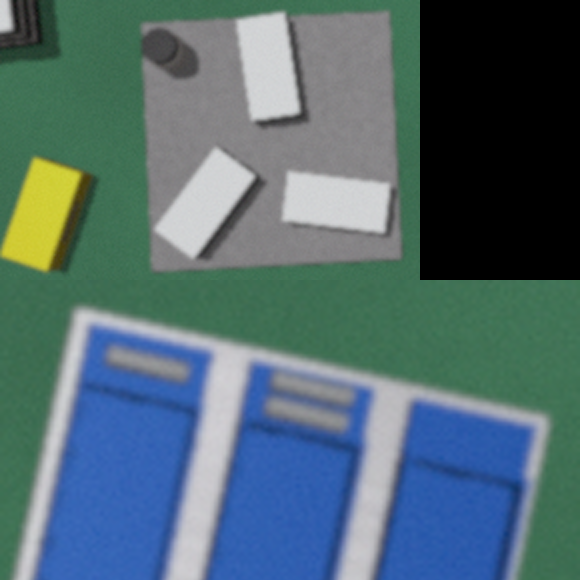

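The crop agrees: three white-lidded packs on the mat, with yellow outside it. The nests, left to right, show one, two and no cylinders. I'll start with the pack at (489,319), yaw -0.665.

```bash
python3 -m creep '{"translation":[[29,-35,0],[29,-35,0],[29,-35,0],[29,-35,0],[29,-35,0],[29,-35,0],[29,-35,0],[29,-35,0]],"spin":[-0.04,-0.04,-0.04,-0.04,-0.04,-0.04,-0.04,-0.04],"gripper":[1,1,1,1,1,1,1,1]}' 30
python3 -m creep '{"translation":[[32,-36,0],[0,0,0],[0,0,0],[0,0,0]],"spin":[0,0,0,0],"gripper":[1,1,1,1]}'
python3 - <<'E'
from h import *
f=cams.grab_frame("wrist");im=f["img"].astype(int);cv2.imwrite("pics/w1.png",f["img"][:,:,::-1])
m=(im.min(2)>150)&(np.ptp(im,axis=2)<30)
for r in rects(f,m,.056,3000,200000):print("white",r)
s=get_state();print(s["eef_pos"],s["ee_rot"],s["force"],s["t"])
E
```

```text
t: 1.75
eef_pos: [0.4585, 0.3547, 0.2269]
ee_rot: [-3.141, -0.0, -0.662]
force: [0.4, 0.8, 0.5]
width: 0.0877
gripper_force: 0.0
t: 2.15
eef_pos: [0.4894, 0.3205, 0.2266]
ee_rot: [-3.141, 0.0, -0.661]
force: [-0.0, -0.1, 0.3]
width: 0.0877
gripper_force: 0.0
white ([452.0, 125.0], [484.29998779296875, 168.39999389648438], 120.1, 64.8, 1.422)
white ([287.0, 33.0], [646.5999755859375, 238.10000610351562], 117.1, 67.8, 0.128)
[0.48910546 0.32089595 0.22657498] [-3.14150807e+00  1.20799869e-04 -6.59794864e-01] [-0.0286844   0.36555937  0.16887451] 2.2
```

View pics/w1.png

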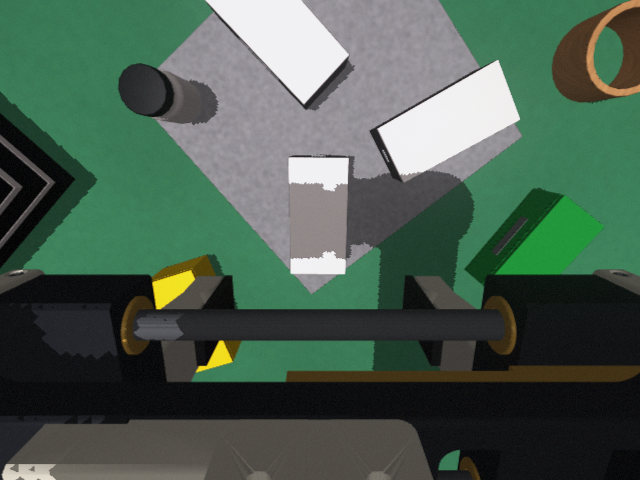

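The wrist view shows the pack centred between the fingers (pack at column 318, fingers at columns 232 and 404) and aligned with them. Descending and gripping.

```bash
python3 -m creep '{"translation":[[0,-1,-45],[0,0,-45],[0,0,-45],[0,0,-35],[0,0,-20],[0,0,-10],[0,0,0],[0,0,0]],"spin":[0,0,0,0,0,0,0,0],"gripper":[1,1,1,1,1,1,1,1]}'
python3 -m creep '{"translation":[[0,0,0],[0,0,0],[0,0,0],[0,0,0],[0,0,0],[0,0,0]],"spin":[0,0,0,0,0,0],"gripper":[0.3,0.3,0.3,0.3,0.3,0.3]}' 40
```

```text
t: 3.0
eef_pos: [0.4899, 0.3203, 0.0276]
ee_rot: [-3.14, -0.0, -0.659]
force: [0.1, 0.4, 0.1]
width: 0.0877
gripper_force: 0.0
t: 3.6
eef_pos: [0.4901, 0.3197, 0.0271]
ee_rot: [-3.14, -0.0, -0.661]
force: [1.1, 1.3, 3.3]
width: 0.0577
gripper_force: 40.0
```

```bash
python3 -m creep '{"translation":[[0,0,10],[0,0,30],[0,0,40],[0,0,40],[0,0,40],[0,0,30],[0,0,0],[0,0,0]],"spin":[0,0,0,0,0,0,0,0],"gripper":[0.3,0.3,0.3,0.3,0.3,0.3,0.3,0.3]}'
for i in 1 2 3; do python3 -m creep '{"translation":[[0,0,0]],"spin":[0],"gripper":[0.3]}'; done
```

```text
t: 4.4
eef_pos: [0.4886, 0.3185, 0.2158]
ee_rot: [3.14, 0.001, -0.661]
force: [-0.3, -0.1, -7.3]
width: 0.0577
gripper_force: 40.0
t: 4.5
eef_pos: [0.4882, 0.318, 0.2142]
ee_rot: [3.137, 0.001, -0.661]
force: [-0.3, -0.5, -6.5]
width: 0.0578
gripper_force: 40.0
t: 4.6
eef_pos: [0.4887, 0.3182, 0.2144]
ee_rot: [3.138, 0.001, -0.661]
force: [0.4, 0.7, -6.9]
width: 0.0578
gripper_force: 40.0
t: 4.7
eef_pos: [0.4892, 0.3187, 0.2151]
ee_rot: [3.139, 0.0, -0.661]
force: [0.2, -0.0, -6.0]
width: 0.0577
gripper_force: 40.0
```

Lifting it reads about 6.6 N, so this is the two-cell pack. It goes to nest_double at (536,-242.5), yaw -0.246.

```bash
python3 -m creep '{"translation":[[3,-20,0],[4,-40,0],[4,-45,0],[4,-45,0],[4,-45,0],[4,-45,0],[4,-45,0],[4,-45,0]],"spin":[0.03,0.03,0.03,0.03,0.03,0.03,0.03,0.03],"gripper":[0.3,0.3,0.3,0.3,0.3,0.3,0.3,0.3]}'
python3 -m creep '{"translation":[[4,-45,0],[4,-45,0],[4,-45,0],[4,-45,0],[0,-30,0],[0,-21,0],[0,0,0],[0,0,0]],"spin":[0.03,0.03,0.03,0.03,0.03,0.025,0,0],"gripper":[0.3,0.3,0.3,0.3,0.3,0.3,0.3,0.3]}'
python3 - <<'E'
from h import *
f=cams.grab_frame("wrist");im=f["img"].astype(int);cv2.imwrite("pics/w2.png",f["img"][:,:,::-1])
s=get_state();print(s["eef_pos"],s["ee_rot"],s["force"],s["t"])
for l in ["nest_empty","nest_single","nest_double"]:
    print(l,[(np.round(d["centre"],4),round(d["confidence"],2)) for d in nets.pinpoint("wrist",l)])
E
```

```text
t: 5.5
eef_pos: [0.5203, -0.0126, 0.2162]
ee_rot: [3.141, 0.0, -0.419]
force: [1.1, 0.1, -7.3]
width: 0.0577
gripper_force: 40.0
t: 6.3
eef_pos: [0.5361, -0.2422, 0.2156]
ee_rot: [-3.142, 0.002, -0.248]
force: [0.2, -0.2, -5.8]
width: 0.0579
gripper_force: 40.0
[ 0.53631331 -0.24160401  0.21583561] [-3.14149086e+00  1.27451003e-03 -2.46566029e-01] [-0.13005792 -0.00728566 -6.97284465] 6.35
nest_empty [(array([ 0.5143, -0.3359,  0.0042]), 0.79)]
nest_single [(array([ 0.5618, -0.139 ,  0.0051]), 0.84), (array([ 6.037e-01, -2.800e-03,  2.000e-04]), 0.47)]
nest_double []
```

View pics/w2.png

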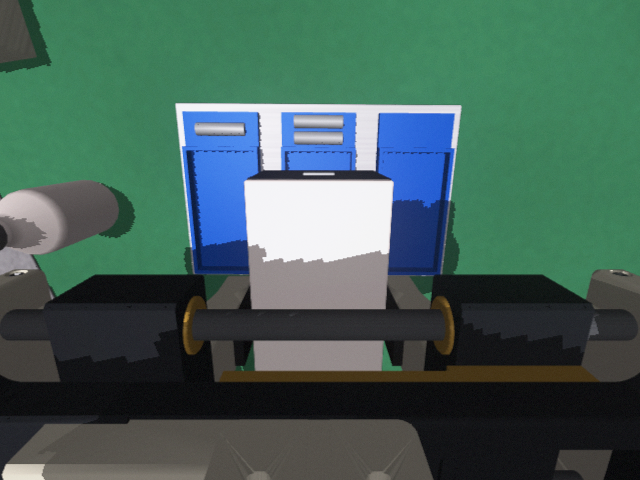

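The wrist view shows double cylinders and the lip centred at column 318, in line with the held pack (columns 246–391). I'll check x from the wall lines in this picture.

Run:
```python
from h import *
f=cams.grab_frame("wrist")
c,s=np.cos(-.247),np.sin(-.247)
for n,p,z in [("dbl lip line",(318,150),.024),("dbl inner R top",(354,150),.024),("dbl inner L",(284,150),.024),("single outer near edge",(230,273),.024),("lip far edge",(318,113),.014),("empty near",(420,273),.024),("held pack far top edge",(318,180),.256-.016-.0),("held L",(246,180),.2445),("held R",(391,180),.2445)]:
    X=back(f,p,z)[0]*1000; d=X[:2]-[536,-242.5]
    print(n,X.round(1),"nest frame",np.round([c*d[0]+s*d[1],-s*d[0]+c*d[1]],1))
```

```text
dbl lip line [ 602.7 -257.5   24. ] nest frame [68.3  1.7]
dbl inner R top [ 593.8 -293.1   24. ] nest frame [ 68.5 -34.9]
dbl inner L [ 611.  -223.9   24. ] nest frame [68.2 36.3]
single outer near edge [ 496.5 -129.    24. ] nest frame [-66.1 100.4]
lip far edge [ 637.8 -266.2   14. ] nest frame [104.5   1.9]
empty near [ 444.9 -336.9   24. ] nest frame [ -65.3 -113.8]
held pack far top edge [ 594.7 -255.6  240. ] nest frame [60.1  1.7]
held L [ 601.9 -228.5  244.5] nest frame [60.5 29.6]
held R [ 588.3 -283.2  244.5] nest frame [ 60.7 -26.7]
```

```bash
python3 -m creep '{"translation":[[1,0,-40],[0,0,-45],[0,0,-40],[0,0,-25],[0,0,-15],[0,0,-10],[0,0,0],[0,0,0]],"spin":[0,0,0,0,0,0,0,0],"gripper":[0.3,0.3,0.3,0.3,0.3,0.3,0.3,0.3]}'
python3 -m creep '{"translation":[[0,0,-2],[0,0,-2],[0,0,0],[0,0,0]],"spin":[0,0,0,0],"gripper":[0.3,0.3,0.3,0.3]}'
```

```text
t: 7.35
eef_pos: [0.5384, -0.2417, 0.0424]
ee_rot: [3.141, -0.001, -0.245]
force: [0.5, 0.4, -5.9]
width: 0.0581
gripper_force: 40.0
t: 7.75
eef_pos: [0.5377, -0.2419, 0.0379]
ee_rot: [-3.142, -0.0, -0.246]
force: [-0.0, -0.2, -6.9]
width: 0.0575
gripper_force: 40.0
```

```bash
python3 -m creep '{"translation":[[0,0,-2],[0,0,-1],[0,0,0],[0,0,0]],"spin":[0,0,0,0],"gripper":[0.3,0.3,0.3,0.3]}'
python3 -m creep '{"translation":[[0,0,-1],[0,0,0],[0,0,0]],"spin":[0,0,0],"gripper":[0.3,0.3,0.3]}'
python3 -m creep '{"translation":[[0,0,-1],[0,0,0],[0,0,0]],"spin":[0,0,0],"gripper":[0.3,0.3,0.3]}'
```

```text
t: 8.15
eef_pos: [0.5376, -0.2419, 0.0345]
ee_rot: [3.142, 0.0, -0.246]
force: [0.3, 0.1, -6.7]
width: 0.0579
gripper_force: 40.0
t: 8.45
eef_pos: [0.5376, -0.2419, 0.0335]
ee_rot: [3.142, 0.0, -0.246]
force: [-0.3, 0.7, -6.9]
width: 0.0578
gripper_force: 40.0
t: 8.75
eef_pos: [0.5378, -0.2419, 0.0331]
ee_rot: [3.142, -0.001, -0.246]
force: [-2.0, 0.8, 1.6]
width: 0.0576
gripper_force: 40.0
```

The pack touched down at the expected height. Releasing and going to the pack at (486,167.5), tool yaw -1.72.

```bash
python3 -m creep '{"translation":[[0,0,0],[0,0,0],[0,0,0],[0,0,0],[0,0,20],[0,0,40],[0,0,45],[0,0,45]],"spin":[0,0,0,0,0,0,0,0],"gripper":[0.85,0.85,0.85,0.85,0.85,0.85,0.85,0.85]}' 
python3 -m creep '{"translation":[[-3,20,30],[-5,35,0],[-5,38,0],[-5,38,0],[-5,38,0],[-5,38,0],[-5,38,0],[-5,38,0]],"spin":[-0.12,-0.14,-0.14,-0.14,-0.14,-0.14,-0.14,-0.14],"gripper":[1,1,1,1,1,1,1,1]}'
python3 -m creep '{"translation":[[-5,38,0],[-5,38,0],[-4,30,0],[0,20,0],[0,0,0],[0,0,0]],"spin":[-0.14,-0.14,-0.094,0,0,0],"gripper":[1,1,1,1,1,1]}'
python3 - <<'E'
from h import *
f=cams.grab_frame("wrist");cv2.imwrite("pics/w3.png",f["img"][:,:,::-1])
E
```

```text
t: 9.55
eef_pos: [0.5373, -0.2418, 0.1841]
ee_rot: [3.141, 0.001, -0.246]
force: [1.1, -0.2, -0.6]
width: 0.0744
gripper_force: 0.0
t: 10.35
eef_pos: [0.4993, 0.0426, 0.2128]
ee_rot: [-3.141, 0.0, -1.352]
force: [0.4, 0.2, -0.4]
width: 0.0876
gripper_force: 0.0
t: 10.95
eef_pos: [0.4854, 0.1674, 0.2124]
ee_rot: [3.141, -0.0, -1.718]
force: [-0.0, -0.3, 0.3]
width: 0.0878
gripper_force: 0.0
```

View pics/w3.png

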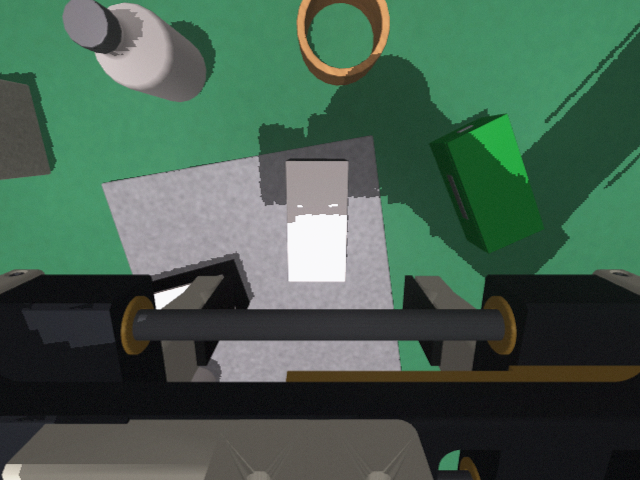

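The pack is centred between the fingers (columns 287–347, finger midpoint 318). Descending and gripping.

```bash
python3 -m creep '{"translation":[[0,0,-40],[0,0,-45],[0,0,-45],[0,0,-30],[0,0,-15],[0,0,-10],[0,0,0],[0,0,0]],"spin":[0,0,0,0,0,0,0,0],"gripper":[1,1,1,1,1,1,1,1]}'
python3 -m creep '{"translation":[[0,0,0],[0,0,0],[0,0,0],[0,0,0],[0,0,0],[0,0,0]],"spin":[0,0,0,0,0,0],"gripper":[0.3,0.3,0.3,0.3,0.3,0.3]}' 40
python3 -m creep '{"translation":[[0,0,10],[0,0,30],[0,0,40],[0,0,40],[0,0,40],[0,0,30],[0,0,0],[0,0,0]],"spin":[0,0,0,0,0,0,0,0],"gripper":[0.3,0.3,0.3,0.3,0.3,0.3,0.3,0.3]}'
for i in 1 2 3 4; do python3 -m creep '{"translation":[[0,0,0]],"spin":[0],"gripper":[0.3]}'; done
```

```text
t: 11.8
eef_pos: [0.4862, 0.1671, 0.0283]
ee_rot: [-3.141, 0.001, -1.72]
force: [0.6, -1.0, 0.4]
width: 0.0881
gripper_force: 0.0
t: 12.4
eef_pos: [0.486, 0.1674, 0.028]
ee_rot: [-3.141, 0.001, -1.719]
force: [0.1, -0.3, 5.2]
width: 0.0577
gripper_force: 40.0
t: 13.2
eef_pos: [0.4848, 0.167, 0.2175]
ee_rot: [3.141, 0.001, -1.72]
force: [-0.2, -0.6, -5.4]
width: 0.0579
gripper_force: 40.0
t: 13.3
eef_pos: [0.4843, 0.1665, 0.216]
ee_rot: [3.139, -0.002, -1.72]
force: [0.2, 0.6, -4.3]
width: 0.0577
gripper_force: 40.0
t: 13.4
eef_pos: [0.4847, 0.1666, 0.2159]
ee_rot: [3.139, -0.002, -1.72]
force: [0.1, 0.1, -4.9]
width: 0.0575
gripper_force: 40.0
t: 13.5
eef_pos: [0.4851, 0.1668, 0.2164]
ee_rot: [3.14, -0.002, -1.72]
force: [-0.2, -0.7, -4.0]
width: 0.0575
gripper_force: 40.0
t: 13.6
eef_pos: [0.4854, 0.167, 0.2168]
ee_rot: [3.141, -0.001, -1.72]
force: [-0.3, 0.7, -5.3]
width: 0.0582
gripper_force: 40.0
```

It reads about 4.6 N, so this is the single-cell pack. It goes to nest_single at (562.5,-145.3).

```bash
python3 -m creep '{"translation":[[4,-15,0],[7,-30,0],[7,-30,0],[7,-30,0],[7,-30,0],[7,-30,0],[7,-30,0],[7,-30,0]],"spin":[0.14,0.14,0.14,0.14,0.14,0.14,0.14,0.14],"gripper":[0.3,0.3,0.3,0.3,0.3,0.3,0.3,0.3]}'
python3 -m creep '{"translation":[[7,-30,0],[7,-30,0],[7,-20,0],[3,-7,0],[0,0,0],[0,0,0],[0,0,0]],"spin":[0.14,0.14,0.074,0,0,0,0],"gripper":[0.3,0.3,0.3,0.3,0.3,0.3,0.3]}'
python3 - <<'E'
from h import *
s=get_state();print(s["eef_pos"],s["force"])
f=cams.grab_frame("wrist");cv2.imwrite("pics/w4.png",f["img"][:,:,::-1])
E
```

```text
t: 14.4
eef_pos: [0.5387, -0.0591, 0.2173]
ee_rot: [3.141, 0.0, -0.594]
force: [1.3, -0.6, -3.5]
width: 0.0578
gripper_force: 40.0
t: 15.1
eef_pos: [0.5624, -0.1439, 0.2175]
ee_rot: [-3.141, 0.0, -0.246]
force: [0.0, 0.5, -4.1]
width: 0.0574
gripper_force: 40.0
[ 0.56241097 -0.14394241  0.21754748] [ 0.03176264  0.4790741  -4.09210777]
```

View pics/w4.png

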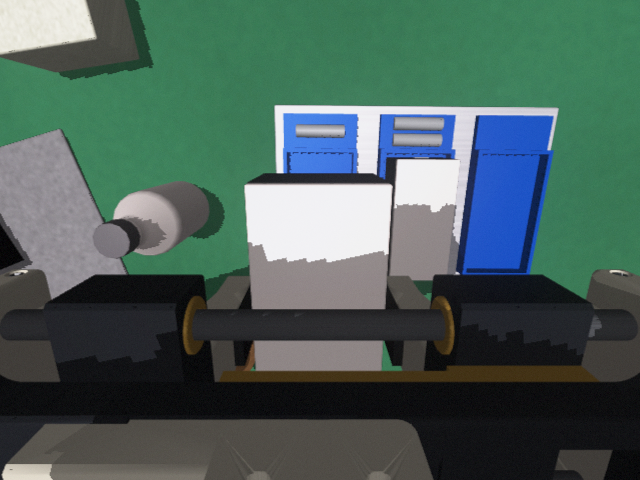

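The single-cylinder nest's lip is centred at column 321 and the held pack at 318, so I'll shift about 2.5 mm towards -y. The two-cell pack sits well in its nest. Lowering.

```bash
python3 -m creep '{"translation":[[0,-2,-40],[0,0,-45],[0,0,-40],[0,0,-25],[0,0,-15],[0,0,-12],[0,0,-2],[0,0,0]],"spin":[0,0,0,0,0,0,0,0],"gripper":[0.3,0.3,0.3,0.3,0.3,0.3,0.3,0.3]}'
python3 -m creep '{"translation":[[0,0,-1],[0,0,0],[0,0,0]],"spin":[0,0,0],"gripper":[0.3,0.3,0.3]}'
```

```text
t: 15.95
eef_pos: [0.563, -0.1466, 0.0389]
ee_rot: [3.142, -0.0, -0.245]
force: [-0.0, -1.4, -3.8]
width: 0.0578
gripper_force: 40.0
t: 16.25
eef_pos: [0.563, -0.1468, 0.0383]
ee_rot: [-3.141, -0.001, -0.246]
force: [-0.1, 0.0, -4.5]
width: 0.0581
gripper_force: 40.0
```

```bash
python3 -m creep '{"translation":[[0,0,-2],[0,0,-1],[0,0,0],[0,0,0]],"spin":[0,0,0,0],"gripper":[0.3,0.3,0.3,0.3]}'
python3 -m creep '{"translation":[[0,0,-1],[0,0,0],[0,0,0]],"spin":[0,0,0],"gripper":[0.3,0.3,0.3]}'
```

```text
t: 16.65
eef_pos: [0.5626, -0.1469, 0.0345]
ee_rot: [3.142, 0.0, -0.246]
force: [0.5, -0.4, -4.5]
width: 0.0579
gripper_force: 40.0
t: 16.95
eef_pos: [0.5627, -0.1469, 0.034]
ee_rot: [3.142, -0.0, -0.246]
force: [-2.7, 0.3, 3.4]
width: 0.0577
gripper_force: 40.0
```

It's down on the floor of the nest. Releasing and going to the last pack at (645.5,242), yaw 0.125.

```bash
python3 -m creep '{"translation":[[0,0,0],[0,0,0],[0,0,0],[0,0,0],[0,0,20],[0,0,40],[0,0,45],[0,0,45]],"spin":[0,0,0,0,0,0,0,0],"gripper":[0.85,0.85,0.85,0.85,0.85,0.85,0.85,0.85]}' 
python3 -m creep '{"translation":[[0,0,35],[4,20,0],[8,38,0],[8,38,0],[8,38,0],[8,38,0],[8,38,0],[8,38,0]],"spin":[0,0.03,0.04,0.04,0.04,0.04,0.04,0.04],"gripper":[1,1,1,1,1,1,1,1]}'
python3 -m creep '{"translation":[[8,38,0],[8,38,0],[8,35,0],[6,30,0],[0,0,0],[0,0,0]],"spin":[0.04,0.04,0.021,0,0,0],"gripper":[1,1,1,1,1,1]}'
python3 - <<'E'
from h import *
f=cams.grab_frame("wrist");cv2.imwrite("pics/w5.png",f["img"][:,:,::-1])
E
```

```text
t: 17.75
eef_pos: [0.5623, -0.1469, 0.185]
ee_rot: [3.141, 0.001, -0.246]
force: [0.6, 0.1, 0.5]
width: 0.0746
gripper_force: 0.0
t: 18.55
eef_pos: [0.6147, 0.1028, 0.2186]
ee_rot: [-3.141, -0.0, 0.026]
force: [0.2, -0.4, 0.1]
width: 0.0875
gripper_force: 0.0
t: 19.15
eef_pos: [0.6443, 0.2427, 0.2179]
ee_rot: [3.141, 0.001, 0.126]
force: [-0.3, 0.2, -0.2]
width: 0.0878
gripper_force: 0.0
```

View pics/w5.png

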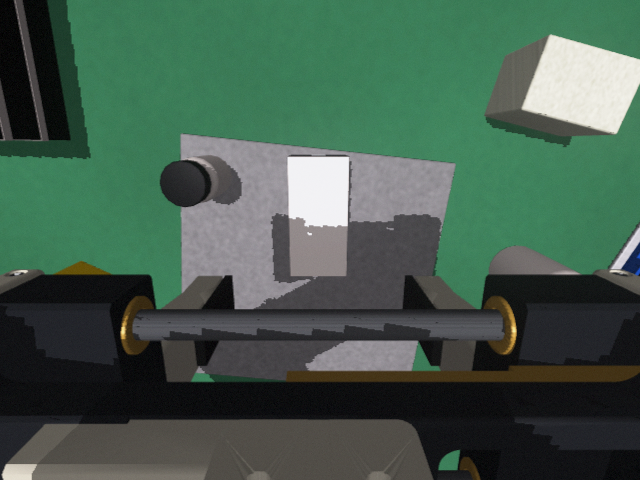

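The pack is centred (columns 288–349). The jar sits up-left at (187,183), so I'll grip a little higher here to clear it.

```bash
python3 -m creep '{"translation":[[0,0,-40],[0,0,-45],[0,0,-45],[0,0,-30],[0,0,-15],[0,0,-12],[0,0,0],[0,0,0]],"spin":[0,0,0,0,0,0,0,0],"gripper":[1,1,1,1,1,1,1,1]}'
python3 -m creep '{"translation":[[0,0,0],[0,0,0],[0,0,0],[0,0,0],[0,0,0],[0,0,0]],"spin":[0,0,0,0,0,0],"gripper":[0.3,0.3,0.3,0.3,0.3,0.3]}' 40
python3 -m creep '{"translation":[[0,0,10],[0,0,30],[0,0,40],[0,0,40],[0,0,40],[0,0,30],[0,0,0],[0,0,0]],"spin":[0,0,0,0,0,0,0,0],"gripper":[0.3,0.3,0.3,0.3,0.3,0.3,0.3,0.3]}'
for i in 1 2 3; do python3 -m creep '{"translation":[[0,0,0]],"spin":[0],"gripper":[0.3]}'; done
```

```text
t: 20.0
eef_pos: [0.6456, 0.2425, 0.0331]
ee_rot: [-3.141, -0.002, 0.125]
force: [0.1, 0.2, 0.7]
width: 0.0879
gripper_force: 0.0
t: 20.6
eef_pos: [0.6448, 0.2424, 0.032]
ee_rot: [-3.141, -0.0, 0.125]
force: [-0.6, -0.1, 3.3]
width: 0.0577
gripper_force: 40.0
t: 21.4
eef_pos: [0.6444, 0.2422, 0.2223]
ee_rot: [-3.141, -0.001, 0.125]
force: [-0.7, 0.4, -4.0]
width: 0.058
gripper_force: 40.0
t: 21.5
eef_pos: [0.6437, 0.2417, 0.2201]
ee_rot: [3.141, 0.003, 0.125]
force: [0.2, -0.3, -2.5]
width: 0.0575
gripper_force: 40.0
t: 21.6
eef_pos: [0.6439, 0.2417, 0.2198]
ee_rot: [3.14, 0.003, 0.125]
force: [0.7, -0.2, -3.0]
width: 0.0577
gripper_force: 40.0
t: 21.7
eef_pos: [0.6442, 0.2419, 0.2202]
ee_rot: [3.141, 0.002, 0.125]
force: [-0.5, -0.5, -2.2]
width: 0.0574
gripper_force: 40.0
```

It reads about 2.5 N, so this is the empty pack. It goes to nest_empty at (512.5,-339.5).

```bash
python3 -m creep '{"translation":[[-6,-20,0],[-9,-42,0],[-9,-42,0],[-9,-42,0],[-9,-42,0],[-9,-42,0],[-9,-42,0],[-9,-42,0]],"spin":[-0.01,-0.03,-0.03,-0.03,-0.03,-0.03,-0.03,-0.03],"gripper":[0.3,0.3,0.3,0.3,0.3,0.3,0.3,0.3]}'
python3 -m creep '{"translation":[[-9,-42,0],[-9,-42,0],[-9,-42,0],[-9,-42,0],[-9,-42,0],[-9,-42,0],[-9,-15,0],[0,0,0]],"spin":[-0.03,-0.03,-0.03,-0.03,-0.03,-0.001,0,0],"gripper":[0.3,0.3,0.3,0.3,0.3,0.3,0.3,0.3]}'
python3 -m creep '{"translation":[[0,0,0],[0,0,0]],"spin":[0,0],"gripper":[0.3,0.3]}'
python3 - <<'E'
from h import *
f=cams.grab_frame("wrist");cv2.imwrite("pics/w6.png",f["img"][:,:,::-1])
E
```

```text
t: 22.5
eef_pos: [0.5749, -0.0735, 0.2213]
ee_rot: [3.141, 0.001, -0.096]
force: [0.6, 0.4, -2.5]
width: 0.0574
gripper_force: 40.0
t: 23.3
eef_pos: [0.5111, -0.3407, 0.2207]
ee_rot: [3.142, 0.002, -0.249]
force: [-0.6, 0.1, -1.4]
width: 0.0576
gripper_force: 40.0
t: 23.5
eef_pos: [0.5129, -0.3379, 0.2215]
ee_rot: [-3.141, 0.0, -0.245]
force: [-0.6, 0.9, -2.2]
width: 0.0575
gripper_force: 40.0
```

View pics/w6.png

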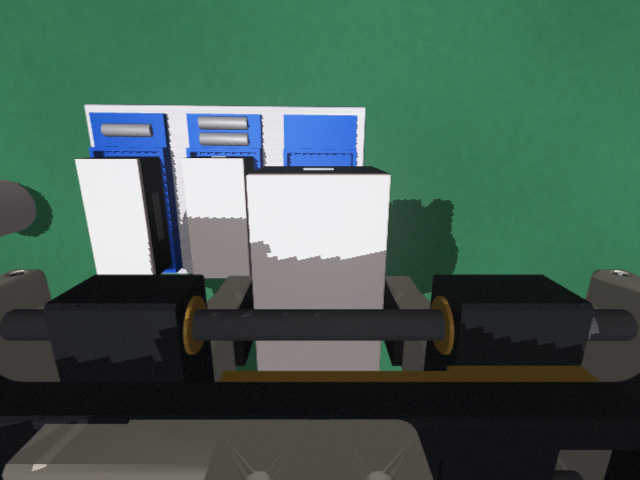

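The lip is centred at column 319.5 and the held pack at 318, so I'll shift 1 mm and lower. Both placed packs look flat in their nests.

```bash
python3 -m creep '{"translation":[[0,-1,-40],[0,0,-45],[0,0,-40],[0,0,-25],[0,0,-15],[0,0,-12],[0,0,-2],[0,0,0]],"spin":[0,0,0,0,0,0,0,0],"gripper":[0.3,0.3,0.3,0.3,0.3,0.3,0.3,0.3]}'
python3 -m creep '{"translation":[[0,0,-1],[0,0,0],[0,0,0]],"spin":[0,0,0],"gripper":[0.3,0.3,0.3]}'
python3 -m creep '{"translation":[[0,0,-1],[0,0,0],[0,0,0]],"spin":[0,0,0],"gripper":[0.3,0.3,0.3]}'
python3 -m creep '{"translation":[[0,0,-1],[0,0,0],[0,0,0]],"spin":[0,0,0],"gripper":[0.3,0.3,0.3]}'
```

```text
t: 24.35
eef_pos: [0.5132, -0.3395, 0.0429]
ee_rot: [3.141, -0.0, -0.245]
force: [-1.2, 0.7, -1.4]
width: 0.0574
gripper_force: 40.0
t: 24.65
eef_pos: [0.513, -0.34, 0.0424]
ee_rot: [3.142, -0.001, -0.246]
force: [0.4, -0.1, -1.3]
width: 0.0577
gripper_force: 40.0
t: 24.95
eef_pos: [0.5126, -0.3399, 0.0406]
ee_rot: [3.142, 0.0, -0.246]
force: [0.3, 0.2, -2.8]
width: 0.0579
gripper_force: 40.0
t: 25.25
eef_pos: [0.5126, -0.3399, 0.0395]
ee_rot: [3.142, 0.0, -0.246]
force: [-0.3, -0.6, -2.6]
width: 0.0575
gripper_force: 40.0
```

```bash
python3 -m creep '{"translation":[[0,0,-1],[0,0,0],[0,0,0]],"spin":[0,0,0],"gripper":[0.3,0.3,0.3]}'
python3 -m creep '{"translation":[[0,0,-0.5],[0,0,0],[0,0,0]],"spin":[0,0,0],"gripper":[0.3,0.3,0.3]}'
```

```text
t: 25.55
eef_pos: [0.5126, -0.3398, 0.0384]
ee_rot: [-3.142, 0.0, -0.246]
force: [-0.7, -0.2, -1.5]
width: 0.0574
gripper_force: 40.0
t: 25.85
eef_pos: [0.5126, -0.3398, 0.038]
ee_rot: [-3.142, 0.0, -0.246]
force: [-1.4, -0.1, -2.0]
width: 0.0576
gripper_force: 40.0
```

```bash
python3 -m creep '{"translation":[[0,0,-0.5],[0,0,0],[0,0,0]],"spin":[0,0,0],"gripper":[0.3,0.3,0.3]}'
```

```text
t: 26.15
eef_pos: [0.5127, -0.3399, 0.0379]
ee_rot: [3.142, -0.0, -0.246]
force: [-1.7, 1.2, 2.9]
width: 0.058
gripper_force: 40.0
```

It has touched the floor of the nest. Releasing, backing away and checking.

```bash
python3 -m creep '{"translation":[[0,0,0],[0,0,0],[0,0,0],[0,0,0],[0,0,20],[0,0,40],[0,0,45],[0,0,45]],"spin":[0,0,0,0,0,0,0,0],"gripper":[0.85,0.85,0.85,0.85,0.85,0.85,0.85,0.85]}' 
python3 -m creep '{"translation":[[0,-20,40],[0,-40,20],[0,-40,0],[0,-40,0],[0,-40,0],[0,-20,0],[0,0,0],[0,0,0]],"spin":[0,0,0,0,0,0,0,0],"gripper":[1,1,1,1,1,1,1,1]}'
python3 - <<'E'
from h import *
f=cams.grab_frame("top");im=f["img"].astype(int)
m=(im.min(2)>150)&(np.ptp(im,axis=2)<30)
for r in rects(f,m,.062):print("white",r)
g=cams.grab_frame("side")
for l in ["pack_a","bottle","jar","tape","carton"]:
    print(l,[(np.round(d["centre"],3).tolist(),round(d["confidence"],2)) for c in ("top","side") for d in nets.pinpoint(c,l)])
a=cv2.resize(f["img"][110:310,150:520],(740,400));b=g["img"]
cv2.imwrite("pics/end.png",np.hstack([cv2.resize(f["img"][110:310,300:520],(330,300)),cv2.resize(b[170:470,160:540],(456,360))[:300]])[:,:,::-1])
E
```

```text
t: 26.95
eef_pos: [0.5123, -0.3398, 0.189]
ee_rot: [3.142, 0.001, -0.246]
force: [0.2, -1.0, 0.1]
width: 0.0745
gripper_force: 0.0
t: 27.75
eef_pos: [0.5122, -0.54, 0.2467]
ee_rot: [-3.141, 0.001, -0.247]
force: [0.4, 0.7, 0.6]
width: 0.0876
gripper_force: 0.0
white ([317.0, 132.0], [792.5999755859375, 33.400001525878906], 90.2, 59.6, 1.47)
pack_a [([0.515, -0.339, 0.012], 0.93), ([0.556, -0.142, 0.01], 0.72), ([0.309, 0.163, -0.003], 0.7), ([0.484, 0.509, -0.002], 0.66), ([0.538, -0.241, 0.012], 0.65), ([0.536, -0.242, 0.009], 0.95), ([0.514, -0.342, 0.012], 0.91), ([0.56, -0.147, 0.014], 0.8), ([0.31, 0.158, -0.001], 0.7), ([0.48, 0.508, 0.002], 0.59)]
bottle [([0.608, 0.002, 0.002], 0.91), ([0.565, 0.252, -0.001], 0.55), ([0.602, 0.001, 0.001], 0.93)]
jar [([0.674, 0.363, 0.005], 0.66), ([0.563, -0.142, 0.004], 0.36), ([0.667, 0.363, 0.007], 0.58)]
tape [([0.44, -0.001, 0.002], 0.59), ([0.56, -0.145, 0.007], 0.29), ([0.438, -0.001, -0.0], 0.91)]
carton [([0.794, 0.035, 0.0], 0.68), ([0.792, 0.034, 0.001], 0.68)]
```

View pics/end.png

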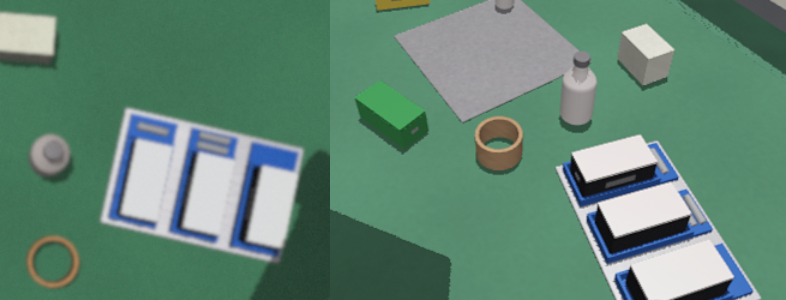

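All three packs lie flat inside their nests, at (145,178), (208,190) and (270,205) in the left half of the picture. The bystanders are where they started and the gripper is clear. Handing in.

```bash
python3 -c "
from station import arm;print(arm.job_done())"
```

```text
the job is handed in; nothing more can be done
None
```

I weighed all three packs in the gripper (about 2.5, 4.6 and 6.6 N), laid each flat in its matching nest and let go, left the bottle, jar, tape core and carton where they were, and handed the job in at about 28 s.

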